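# Close up a bench relay tester

### The job

Get the relay tester ready for its test run: push the blue-fronted carrier with the relay all the way home into the station, leaving the lid up meanwhile, then push the lid down until it is fully shut. Only push with the fingertips: lift nothing, do not pull the carrier farther out or the lid farther up, do not touch the relay with the fingers, and leave the things lying around where they are.

Things in the scene. Friction and masses are not known exactly. Their poses are not given: they have to be found in the camera images.
- station: Bench test station, fixed: grey base 140 x 108 x 12 mm, two aluminium guide walls (outer faces y = +-50 mm, top 60 mm). Origin on the bench top; station +x runs from the open front (-48 mm), where the carrier slides in, to the back (+92 mm); z up. +x is roughly world -y (within 0.35 rad): the front faces the robot's left, the hinge wall (-y) is on the side towards the robot.
- carrier (a joint): How far the carrier is out, m: 0 = fully home (hard stop), grows as it comes out towards the station's -x; starts 0.034 to 0.056 out; travel ends at 0.065. About 2.5 N of friction holds it where it is left, and it moves without a spring.
- carrier_face (a point): Centre of the outer face (dark pad) of the carrier's upright blue front plate: 84 mm wide (station y), 10 mm thick, 14 to 58 mm above the bench. This point is 36 mm up and moves with the carrier; axes as the station's; push along +x. Carrier home: x = -59, y = 0 mm of the station. The open lid stands 74 mm or more behind the face.
- lid (a joint): Opening angle of the lid, rad: 0 = fully shut, lying level on the walls (hard stop), grows as it opens upward; starts 0.6 to 1.0; hinge friction of 0.25 N m holds it at any angle; there is no latch or spring. It is pushed down on its outer face, which looks up and towards the robot; fingers leaning back towards the robot keep the wrist clear of the wall shelf (front edge at world x = 0.57, underside 0.56 m up).
- lid_hinge (a point): Point on the lid's hinge line (which runs along station x), 60.5 mm above the bench, at x = 50, y = -50 mm of the station. Turns with the lid: its +y axis points along the lid to the free edge (100 mm away), z out of the outer face. At angle a the lid points cos(a) along station +y and sin(a) up.
- lid_spot (a point): Centre of the yellow spot, 28 mm across, on the lid's outer (upper) face near its free edge: 81 mm along the lid from the hinge line, 8 mm out, at mid-width. Push here. z out of the outer face. The lid is a grey frame with a clear pane, 70 mm wide (station x = 15 to 85 mm), 100 mm long, 8 mm thick.
- relay: Small black relay, 16 x 21 x 24 mm with pins upward, standing loose in a black-rimmed compartment (inside 48 x 30 mm, rim 12 mm high, its middle 101 mm behind the carrier face) on the carrier, its underside 20 mm above the bench. It rides with the carrier and stays below the closing lid. Origin at the centre of its underside.
- terminal_grey: loose grey terminal block lying flat, 36 x 44 x 9 mm; a bystander, leave it. Origin at the centre of its underside.
- terminal_green: loose green terminal block lying flat, 36 x 44 x 9 mm; a bystander, leave it. Origin at the centre of its underside.
- tape_roll: loose roll of black tape lying flat, 66 mm across, 19 mm high; a bystander, leave it. Origin at the centre of its underside.
- cutters: loose side cutters with red handles lying flat, 127 mm long, 58 mm wide, 15 mm high; a bystander, leave it. Origin at the centre of its underside.
- small_carton: loose small white carton, 66 x 98 x 31 mm; a bystander, leave it. Origin at the centre of its underside.
- solder_spool: loose solder spool with blue flanges standing upright, 54 mm across, 55 mm high; a bystander, leave it. Origin at the centre of its underside.

How it is judged (in metres and radians):
On the way, in this order (a step that is already met when the one before it is completed fails the run):
1. the carrier is fully home, to 3 mm, with the lid still up (over 0.4 rad) (value of joint carrier below 0.003 m and value of joint lid above 0.4 rad), for 0.1 s.
2. the lid is shut, to 0.03 rad, over the carrier (value of joint lid below 0.03 rad and value of joint carrier below 0.003 m), for 0.2 s.
At the end, for the whole second after the job is handed in: The carrier is home to 3 mm, the lid shut to 0.03 rad, the relay at rest and upright (to 0.2 rad) in its compartment (80 to 122 mm behind the carrier face, within 12 mm of its middle line), every bystander within 15 mm of its start (all of step 2 and linear speed of relay below 0.02 m/s and z of relay in the frame of carrier_face below -0.008 m and x of relay in the frame of carrier_face between 0.08 and 0.122 m and y of relay in the frame of carrier_face between -0.012 and 0.012 m and angle between relay's own z axis and vertical below 0.2 rad and distance of each of terminal_grey, terminal_green, tape_roll, cutters, small_carton, solder_spool from where it was at the start of the episode below 0.015 m); the robot touches nothing.
It fails at once if the lid is brought down (below 0.4 rad) while the carrier is still more than 4 mm out (value of joint lid below 0.4 rad and value of joint carrier above 0.004 m).
It fails at once if the relay is lifted out of its compartment by more than 8 mm (z of relay in the frame of carrier_face above -0.008 m).
It fails at once if the fingers touch the relay (over 0.5 N) (contact force between the fingers and relay above 0.5 N).
It fails at once if the lid is lifted farther open (over 1.15 rad) or the carrier pulled farther out (over 62 mm) (value of joint lid above 1.15 rad or value of joint carrier above 0.062 m).
It fails at once if a bystander is moved by more than 30 mm (distance of any of terminal_grey, terminal_green, tape_roll, cutters, small_carton, solder_spool from where it was at the start of the episode above 0.03 m).
It also fails if it takes over 45 s, if anything falls off the work surface, if the arm or the gripper's body presses on something with over 40 N, if the wrist force passes 120 N, or if a joint passes its speed limit or range.

### The arm

A 6-joint arm with a two-finger parallel gripper is mounted at the origin on the work surface; the furniture and walls round the work are solid. World frame = base frame: x ahead of the robot, y to its left, z up, the work surface at z = 0. Lengths are in mm, angles in rad, forces in N, time in s.
With the tool pointing down it reaches from about 325 to 875 mm from the base axis. Payload 4.4 kg.
Tool frame: the origin (TCP) lies at the centre of the arm's flange, where the gripper is bolted on; the fingertips stand 173 mm ahead of it and the grasp point (between the pads) lies 155 mm ahead of it; z points along the fingers, y is the line along which they close (so a half turn about z gives the same grasp; the last joint's range is limited). The gripper opens to 85 mm and grips with 20 to 120 N. Pads are 22 mm wide; open, the fingers measure 114 mm over their backs; the gripper's body (76 mm by 85 mm) begins 54 mm behind the grasp point. The pads swing forward as they close: fully open they stand 13 mm farther back than shut.
Start: joints at [-1.284, 0.207, 1.542, -0, 1.393, -0.15], TCP at [243.238, -521.022, 404.682] pointing down, gripper open.
Joint ranges: [-2.73, 2.73], [-0.86, 2.22], [0.23, 2.46], [-1.11, 4.25], [0.08, 2.63], [-2.82, 2.82]. Speed limits (rad/s): [2.79, 2.79, 3.14, 3.14, 3.14, 3.14].

### API

Orientations are given as a unit quaternion [w, x, y, z].
In Python, from station import get_state, grab_frame, hand_in, search_frame, regions_of gives the robot as it stands.
- The arm moves only by the tool servo_tool, never from a script. Its argument "series" is a list of rows, each a list of 2 entries, a list of its own where there are three numbers: the shift along the tool's x, y, z as a fraction of full scale, then the turn about the tool's z as a fraction of full scale. In form: [[[x, y, z], yaw], ...]. A call has 1 to 20 rows; each row shifts and turns the commanded pose from where the row before left it, along the tool's axes as they then stand; what a row does not reach is not made up. Full scale, the value 1, is 6 cm for a shift and 0.1 rad for a turn. A row lasts 1/8 s, in which the tool goes at most 62.5 mm and 10.7 degrees, less where a joint would pass 70% of its speed; a pose out of reach is approached as far as the arm can. A call with a number of a shift or a turn outside -1 to 1 is refused whole. A call with a gripper value outside its range is refused whole. "claw" is the closure, from -1 (fully open) to 1 (shut), set as the call begins (left out, the last holds). The fingers move at their own pace and stop on an object; "grip_force" is the grip in N (left out, the last holds). Time passes only in rows, so rows that do not move let the fingers close. It gives the time, the measured TCP pose, the force, the opening and the grip force at its end, in the units of the state.
- get_state(): the state, without advancing time (a new reading comes with each control period).
- grab_frame(name): name is "side" or "top" or "wrist"; returns a dict with "img" (400x640x3 uint8, red, green, blue), "fx", "fy", "cx", "cy" (pixels), "world_to_cam" (4x4, takes a point from world to camera coordinates). Camera axes: x right, y down, z forward; pixel columns grow to the right and rows downward; lengths in mm; the calibration is good to about 2 mm. A picture is of the moment at which its call begins. There is no depth.
- hand_in(): hands the job in; it is judged then, once.
Trained networks look in the newest picture that a camera, given by its name, has taken for a name from the list of things; names that differ only in an ending like _2 or _b are one class to them, and where a whole thing is asked for, a point or a joint stands for the part that bears it (a point fixed in the world has none). Each returns a list of dicts, best first, with "confidence" (0 to 1); they miss things now and then, are a little off and sometimes report something else, mostly with a low value. They report only what shows in the picture. A call takes as long as a camera call.
- search_frame(camera, name): "location" ([x, y, z] in mm, in world coordinates, good to about 4 mm: the middle of the surface that is visible of it).
- regions_of(camera, name): "pixels" (400x640 bool, what is visible of it).
The state is a dict: "time": time; "joint_pos": joint angles; "dq": joint speeds; "tau": joint torques, N m; "eef_pos": TCP position; "tcp_rot": TCP orientation; "ft_force": force on the tool from outside, world axes, zero at the start; "torque": the same for the moment, N m; "gripper_width": finger opening in mm; "grasp_force": force on a finger pad.
Only numpy, scipy, OpenCV 4.12 (cv2) and the standard library are available. Lean on these libraries where they do the work, as an engineer would, in place of code of your own. Each camera call takes 0.05 s, during which the arm holds its last target. There are 200 camera calls.

## Working session

There is one attempt and no reset: what is moved stays moved. The work goes in short steps, Python scripts to look and compute and a tool call to move; the robot and the scene stay as the last step left them, time stands still between calls to the robot, and variables do not carry over. Pictures are saved under pics/ and viewed, at most 10 in all, crops included, and the job is handed in when it is done.

Besides the shell and the picture viewer there is one more tool, called after ">>>" as name([rows], argument=value, ...), one row to a line, values as JSON. servo_tool: Moves the arm, as the interface text tells. Its arguments: {"type":"object","properties":{"series":{"type":"array"},"claw":{"type":"number"},"grip_force":{"type":"number"}},"required":["series"]}

```bash
mkdir -p pics; ls
python3 - <<'E'
from station import *
import cv2,numpy as np
s=get_state();print({k:np.round(v,3).tolist() for k,v in s.items()})
for c in("side","top"):
    f=grab_frame(c);cv2.imwrite(f"pics/{c}0.png",f["img"][:,:,::-1])
    print(c,f["fx"],f["cx"],f["cy"],np.round(f["world_to_cam"],3).tolist())
    for n in("station","carrier_face","lid_spot","lid","relay","terminal_grey","terminal_green","tape_roll","cutters","small_carton","solder_spool"):
        print(n,[(np.round(d["location"]).tolist(),round(d["confidence"],2)) for d in search_frame(c,n)[:2]])
E
```

```text
pics
{'time': 0.0, 'joint_pos': [-1.284, 0.207, 1.543, 0.0, 1.394, -0.151], 'dq': [0.001, 0.001, 0.0, 0.001, -0.0, -0.0], 'tau': [-0.001, -38.304, -29.16, -0.0, 0.011, -0.0], 'eef_pos': [243.136, -520.661, 403.505], 'tcp_rot': [-0.001, 0.976, 0.217, -0.0], 'ft_force': [0.355, 0.224, -0.847], 'torque': [0.002, -0.083, 0.029], 'grasp_force': 0.0, 'gripper_width': 85.52}
side 399.08599139931397 310.97724504171947 195.42215073002643 [[-1.0, -0.002, 0.004, 511.361], [-0.005, 0.522, -0.853, 96.84], [-0.001, -0.853, -0.522, 1118.329], [0.0, 0.0, 0.0, 1.0]]
station [([463.0, -137.0, 38.0], 0.7)]
carrier_face [([486.0, -39.0, 32.0], 0.92)]
lid_spot [([444.0, -165.0, 105.0], 0.72)]
lid [([443.0, -163.0, 107.0], 0.89)]
relay []
terminal_grey [([403.0, -348.0, 52.0], 0.62)]
terminal_green [([563.0, -184.0, 8.0], 0.64)]
tape_roll [([516.0, -418.0, 15.0], 0.63)]
cutters [([541.0, 373.0, 16.0], 0.73)]
small_carton [([392.0, 343.0, 30.0], 0.61)]
solder_spool []
top 512.7323114378777 314.8822829804952 208.35681126569884 [[-0.012, -1.0, -0.018, -17.013], [-0.989, 0.014, -0.146, 498.209], [0.146, 0.016, -0.989, 1369.692], [0.0, 0.0, 0.0, 1.0]]
station [([464.0, -133.0, 56.0], 0.8)]
carrier_face [([482.0, -84.0, 22.0], 0.7), ([537.0, 371.0, 15.0], 0.22)]
lid_spot [([442.0, -169.0, 109.0], 0.71)]
lid [([438.0, -172.0, 107.0], 0.93), ([539.0, 371.0, 11.0], 0.7)]
relay [([473.0, -122.0, 39.0], 0.49)]
terminal_grey [([462.0, -264.0, 5.0], 0.6), ([443.0, -169.0, 107.0], 0.32)]
terminal_green [([558.0, -195.0, 5.0], 0.74)]
tape_roll [([513.0, -435.0, 16.0], 0.59), ([484.0, -84.0, 19.0], 0.35)]
cutters [([541.0, 367.0, 10.0], 0.78)]
small_carton [([388.0, 326.0, 35.0], 0.83), ([440.0, -169.0, 106.0], 0.61)]
solder_spool [([406.0, -365.0, 53.0], 0.7)]
```

View pics/side0.png

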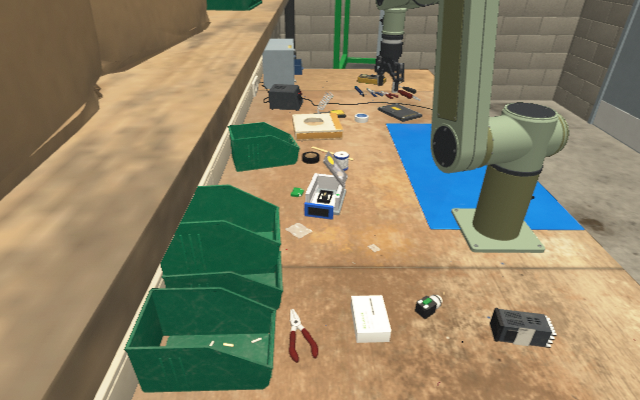

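View pics/top0.png

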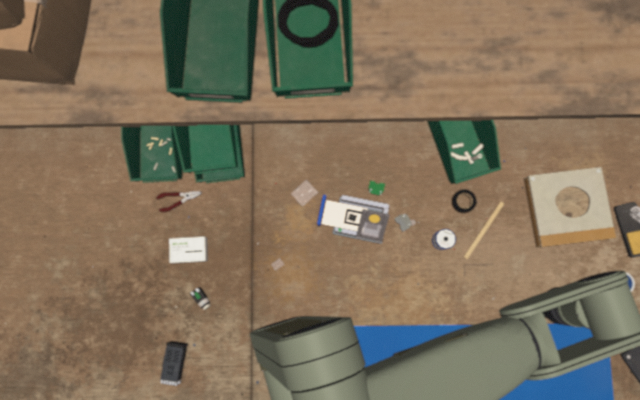

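Run:
```python
import cv2,numpy as np
a=cv2.imread("pics/top0.png")[185:250,305:405];b=cv2.imread("pics/side0.png")[145:225,295:355]
cv2.imwrite("pics/c0.png",np.vstack([cv2.resize(a,(500,325),interpolation=2)[:, :],np.pad(cv2.resize(b,None,fx=3.4,fy=3.4,interpolation=2),((0,0),(0,296),(0,0)))]))
```

```text
(no output)
```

View pics/c0.png

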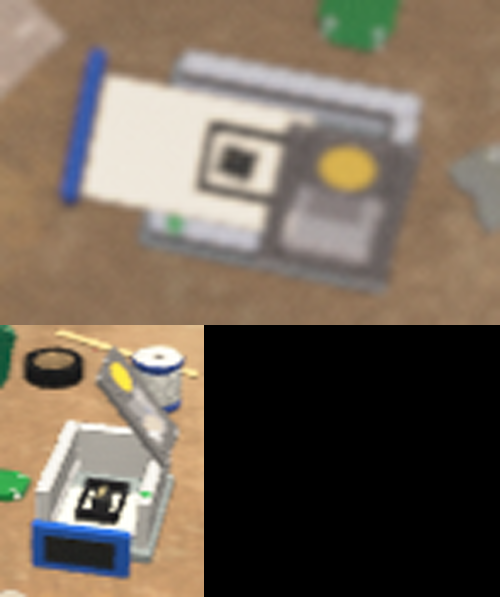

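```bash
cat > h.py <<'E'
from station import *
import numpy as np,cv2
def ray(f,u,v):
    T=np.array(f["world_to_cam"]);R=T[:3,:3];o=-R.T@T[:3,3]
    d=R.T@np.array([(u-f["cx"])/f["fx"],(v-f["cy"])/f["fy"],1]);return o,d
def plane(f,u,v,z):
    o,d=ray(f,u,v);return o+d*(z-o[2])/d[2]
def tri(*r):
    A=0;b=0
    for o,d in r:
        d=d/np.linalg.norm(d);P=np.eye(3)-np.outer(d,d);A=A+P;b=b+P@o
    return np.linalg.solve(A,b)
E
python3 - <<'E'
from h import *
np.set_printoptions(precision=1,suppress=True)
t=grab_frame("top");s=grab_frame("side")
p=[plane(t,*q) for q in((323,195,58),(318,224.6,58),(341,195.4,60),(389,204.4,60),(333,234,12),(382,243,12))]
for q in p:print(q)
print(tri(ray(t,374.4,218.6),ray(s,330.3,160.3)), plane(s,318.5,211.8,36))
e=p[3]-p[2];print("yaw wall",np.arctan2(-e[0],-e[1]));e=p[1]-p[0];print("yaw face",np.arctan2(e[1],-e[0]),np.linalg.norm(e));e=p[5]-p[4];print(np.arctan2(-e[0],-e[1]))
for c,f,n in(("top",t,"lid_spot"),("side",s,"carrier_face")):
    m=regions_of(c,n)[0]["pixels"];v,u=np.nonzero(m);print(n,u.mean(),v.mean(),u.min(),u.max(),v.min(),v.max())
E
```

```text
[531.  -46.4  58. ]
[450.5 -31.8  58. ]
[528.8 -95.   60. ]
[ 502.3 -223.7   60. ]
[429.1 -72.5  12. ]
[ 402.3 -207.1   12. ]
[ 455.  -176.5  127.2] [490.3 -33.5  36. ]
yaw wall 0.2033654148202109
yaw face 0.17920785155411095 81.80430367849846
0.19614747067422475
lid_spot 372.0464807436919 225.3691899070385 357 388 211 241
carrier_face 320.1770992366412 205.49007633587786 304 335 190 218
```

>>> servo_tool([
  [[0, 0, 0], 1],
  [[0, 0, 0], 1],
  [[0, 0, 0], 1],
  [[0, 0, 0], 1],
  [[0, 0, 0], 1],
  [[0, 0, 0], 1],
  [[0, 0, 0], 0.35],
  [[0, 0, 0], 0],
], claw=1)

```text
time: 2.4
eef_pos: [243.2, -521.0, 404.7]
tcp_rot: [0.0, 0.995, -0.098, -0.0]
ft_force: [0.1, 0.9, -0.8]
gripper_width: -0.2
grasp_force: 0.0
```

>>> servo_tool([
  [[0.19, -0.73, 0], 0],
  [[0.19, -0.73, 0], 0],
  [[0.19, -0.73, 0], 0],
  [[0.19, -0.73, 0], 0],
  [[0.19, -0.73, 0], 0],
  [[0.19, -0.73, 0], 0],
  [[0.19, -0.73, 0], 0],
  [[0.19, -0.73, 0], 0],
  [[0.19, -0.73, 0], 0],
  [[0.19, -0.73, 0], 0],
  [[0.19, -0.73, 0], 0],
  [[0.19, -0.73, 0], 0],
  [[0.19, -0.73, 0], 0],
  [[0, 0, 0], 0],
  [[0, 0, 0], 0],
])

```text
time: 4.28
eef_pos: [500.5, 7.9, 404.6]
tcp_rot: [0.0, 0.995, -0.098, -0.0]
ft_force: [-0.2, 1.0, -0.1]
gripper_width: -0.1
grasp_force: 0.0
```

>>> servo_tool([
  [[0, 0, 0.6], 0],
  [[0, 0, 0.6], 0],
  [[0, 0, 0.6], 0],
  [[0, 0, 0.6], 0],
  [[0, 0, 0.6], 0],
  [[0, 0, 0.38], 0],
  [[0, 0, 0], 0],
  [[0, 0, 0], 0],
])

```text
time: 5.28
eef_pos: [501.1, 7.2, 202.9]
tcp_rot: [0.0, 0.995, -0.1, 0.001]
ft_force: [-0.7, 0.1, 0.1]
gripper_width: 0.3
grasp_force: 0.0
```

Run:
```python
from h import *
f=grab_frame("side");t=grab_frame("top")
a=f["img"][125:245,270:390];b=t["img"][165:265,275:415]
cv2.imwrite("pics/c1.png",np.hstack([cv2.resize(a,(380,380),interpolation=2),cv2.resize(b,(420,300),interpolation=2)[:,:].copy().__class__((380,420,3),np.uint8) if 0 else cv2.copyMakeBorder(cv2.resize(b,(420,300),interpolation=2),0,80,0,0,0)])[:,:,::-1])
```

```text
(no output)
```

View pics/c1.png

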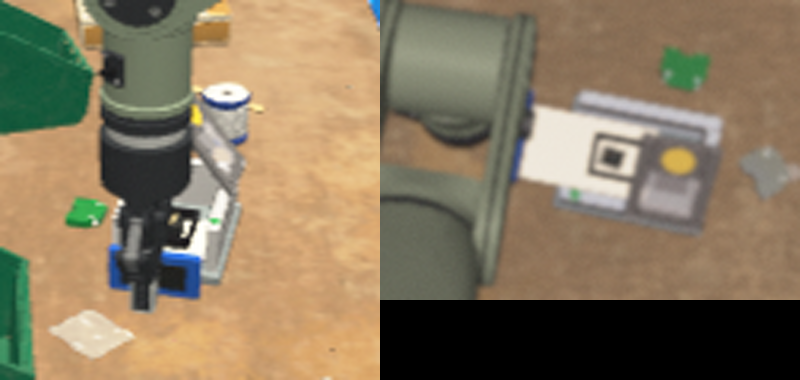

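>>> servo_tool([
  [[0, 0.12, 0], 0],
  [[0, 0.12, 0], 0],
  [[0, 0.12, 0], 0],
  [[0, 0.12, 0], 0],
  [[0, 0.12, 0], 0],
  [[0, 0.1, 0], 0],
  [[0, 0.1, 0], 0],
  [[0, 0.1, 0], 0],
  [[0, 0, 0], 0],
])

```text
time: 6.5
eef_pos: [489.9, -45.5, 201.8]
tcp_rot: [0.0, 0.995, -0.099, 0.0]
ft_force: [0.2, 0.3, 0.4]
gripper_width: -0.1
grasp_force: 0.0
```

>>> servo_tool([
  [[0, 0.05, 0], 0],
  [[0, 0.05, 0], 0],
  [[0, 0.05, 0], 0],
  [[0, 0, 0], 0],
])

```text
time: 7.0
eef_pos: [488.2, -54.0, 201.8]
tcp_rot: [0.0, 0.995, -0.099, -0.0]
ft_force: [-0.3, 1.0, -0.8]
gripper_width: -0.2
grasp_force: 0.6
```

>>> servo_tool([
  [[0, 0.05, 0], 0],
  [[0, 0.05, 0], 0],
])

```text
time: 7.25
eef_pos: [487.3, -58.2, 201.9]
tcp_rot: [-0.003, 0.995, -0.1, 0.0]
ft_force: [3.5, 18.0, 1.2]
gripper_width: -0.2
grasp_force: 8.8
```

>>> servo_tool([
  [[0, 0.05, 0], 0],
  [[0, 0.05, 0], 0],
])

```text
time: 7.5
eef_pos: [486.7, -60.2, 202.0]
tcp_rot: [-0.008, 0.995, -0.102, 0.001]
ft_force: [9.8, 37.7, 3.7]
gripper_width: -0.1
grasp_force: 19.4
```

Run:
```python
from h import *
f=grab_frame("side");t=grab_frame("top")
a=f["img"][125:245,270:390];b=t["img"][165:265,275:415]
cv2.imwrite("pics/c2.png",np.hstack([cv2.resize(a,(380,380),interpolation=2),cv2.copyMakeBorder(cv2.resize(b,(420,300),interpolation=2),0,80,0,0,0)])[:,:,::-1])
```

```text
(no output)
```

View pics/c2.png

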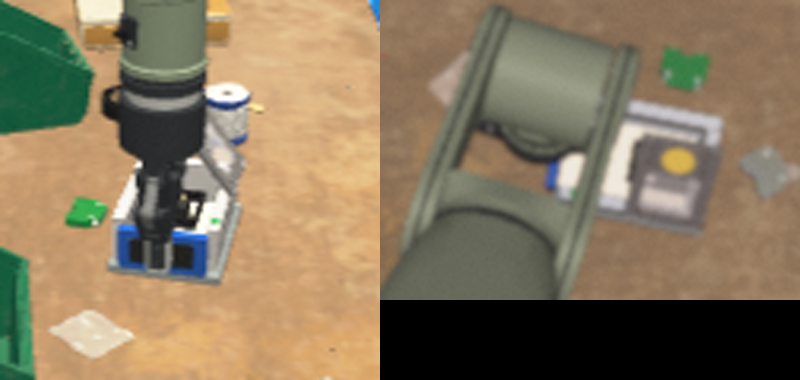

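>>> servo_tool([
  [[0, -0.3, 0], 0],
  [[0, -0.5, 0], 0],
  [[0, 0, -0.6], 0],
  [[0, 0, -0.7], 0],
  [[0, 0, -0.7], 0],
  [[0, 0, -0.6], 0],
  [[-0.45, 0, 0], 0],
  [[0, 0, 0], 0],
  [[0, 0, 0], 0],
])

```text
time: 8.72
eef_pos: [469.1, -13.5, 357.7]
tcp_rot: [0.0, 0.995, -0.099, 0.0]
ft_force: [-0.5, -0.5, 0.0]
gripper_width: -0.2
grasp_force: 0.0
```

Run:
```python
from h import *
t=grab_frame("top");s=grab_frame("side")
for c in("top","side"):
  for n in("lid_spot","carrier_face"):
    print(c,n,[(np.round(d["location"]).tolist(),round(d["confidence"],2)) for d in search_frame(c,n)[:2]])
a=s["img"][125:245,270:390];b=t["img"][165:265,275:415]
cv2.imwrite("pics/c3.png",np.hstack([cv2.resize(a,(380,380),interpolation=2),cv2.copyMakeBorder(cv2.resize(b,(420,300),interpolation=2),0,80,0,0,0)])[:,:,::-1])
```

```text
top lid_spot [([443.0, -171.0, 108.0], 0.66), ([389.0, 325.0, 34.0], 0.55)]
top carrier_face [([475.0, -110.0, 23.0], 0.91), ([407.0, -368.0, 57.0], 0.59)]
side lid_spot [([431.0, -165.0, 90.0], 0.63)]
side carrier_face [([478.0, -75.0, 29.0], 0.86)]
```

View pics/c3.png

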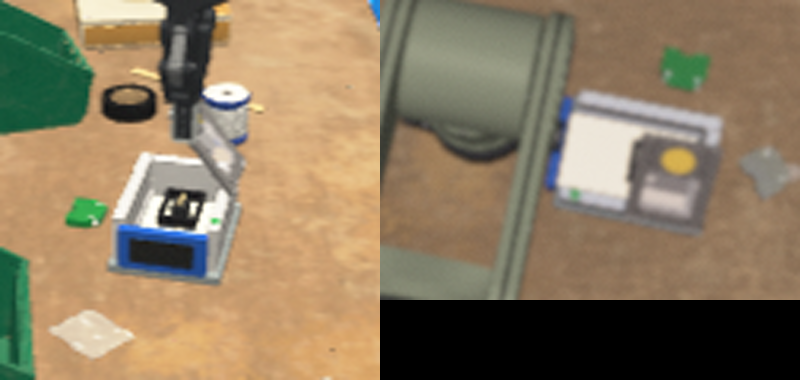

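>>> servo_tool([
  [[0, 0.68, 0], 0],
  [[0, 0.68, 0], 0],
  [[0, 0.68, 0], 0],
  [[0, 0.66, 0], 0],
  [[0, 0, 0.3], 0],
  [[0, 0, 0.28], 0],
  [[0, 0, 0], 0],
  [[0, 0, 0], 0],
])

```text
time: 10.02
eef_pos: [437.2, -171.5, 323.2]
tcp_rot: [0.0, 0.995, -0.098, -0.0]
ft_force: [0.9, 0.0, -0.7]
gripper_width: 0.1
grasp_force: 0.0
```

Run:
```python
from h import *
s=grab_frame("side");a=s["img"][115:235,270:390]
cv2.imwrite("pics/c4.png",cv2.resize(a,(480,480),interpolation=2)[:,:,::-1])
```

```text
(no output)
```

View pics/c4.png

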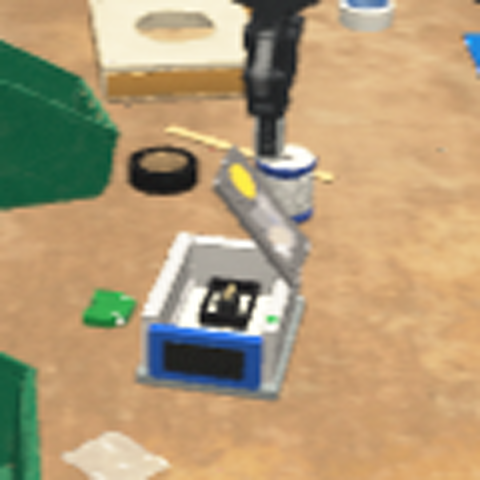

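>>> servo_tool([
  [[0.04, 0, 0.2], 0],
  [[0.04, 0, 0.2], 0],
  [[0.1, 0, 0.1], 0],
  [[0.12, 0, 0.08], 0],
  [[0.09, 0, 0.1], 0],
  [[0.08, 0, 0.1], 0],
  [[0.06, 0, 0.11], 0],
  [[0.06, 0, 0.11], 0],
  [[0.03, 0, 0.09], 0],
  [[0.03, 0, 0.08], 0],
  [[0, 0, 0], 0],
])

```text
time: 11.45
eef_pos: [475.6, -179.7, 252.7]
tcp_rot: [0.0, 0.995, -0.099, 0.001]
ft_force: [0.3, -0.2, -0.1]
gripper_width: 0.2
grasp_force: 0.0
```

>>> servo_tool([
  [[0.03, 0, 0.08], 0],
  [[0, 0, 0.08], 0],
  [[0, 0, 0], 0],
])

```text
time: 11.82
eef_pos: [477.1, -180.0, 243.1]
tcp_rot: [0.0, 0.995, -0.099, 0.0]
ft_force: [-0.5, -0.3, 0.6]
gripper_width: 0.2
grasp_force: 0.2
```

Tip is at z≈70; press on in small steps until the stop shows in the force.

>>> servo_tool([
  [[0, 0, 0.05], 0],
  [[0, 0, 0.04], 0],
  [[0, 0, 0], 0],
])

```text
time: 12.2
eef_pos: [477.5, -180.1, 241.6]
tcp_rot: [0.0, 0.995, -0.099, -0.0]
ft_force: [-8.0, 5.4, 23.9]
gripper_width: 0.2
grasp_force: 12.7
```

Run:
```python
from h import *
s=grab_frame("side");a=s["img"][115:235,270:390]
cv2.imwrite("pics/c5.png",cv2.resize(a,(480,480),interpolation=2)[:,:,::-1])
```

```text
(no output)
```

View pics/c5.png

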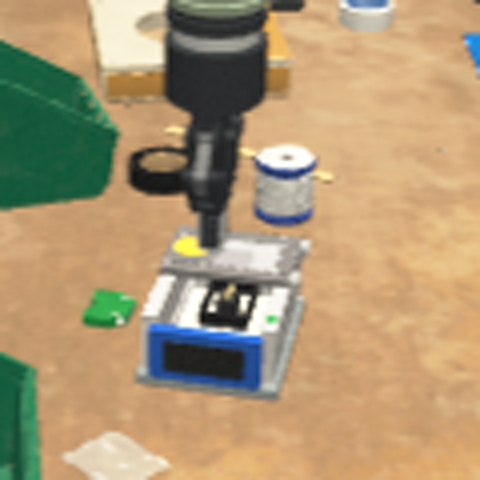

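>>> servo_tool([
  [[0, 0, -0.2], 0],
  [[0, 0, -0.6], 0],
  [[0, 0, -0.7], 0],
  [[0, 0, -0.7], 0],
  [[0, 0, 0], 0],
  [[0, 0, 0], 0],
  [[0, 0, 0], 0],
])

```text
time: 13.12
eef_pos: [476.3, -179.6, 367.9]
tcp_rot: [-0.001, 0.995, -0.099, -0.002]
ft_force: [-0.1, 0.5, -0.4]
gripper_width: -0.2
grasp_force: 0.0
```

Run:
```python
from h import *
s=grab_frame("side");a=s["img"][115:235,270:390]
cv2.imwrite("pics/c6.png",cv2.resize(a,(480,480),interpolation=2)[:,:,::-1])
```

```text
(no output)
```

View pics/c6.png

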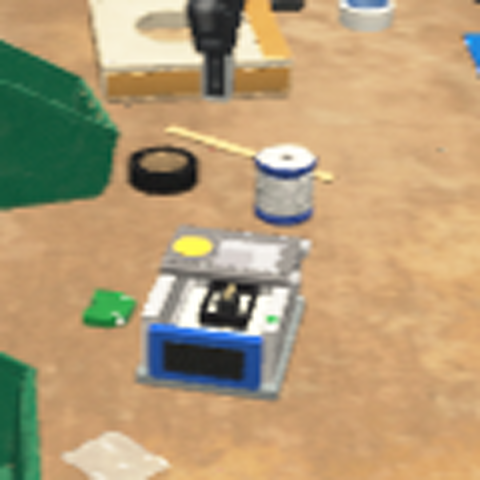

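The picture shows the lid lying level (spot at 193,245), the carrier home (pad at 205,360), the relay upright and the nearby bystanders unmoved.

```bash
python3 -c "
from station import *
print(hand_in())"
```

```text
the job is handed in; nothing more can be done
None
```

The carrier was pushed to its hard stop with the lid still up, then the lid was pressed down to its own stop; in the last picture the relay stands upright and the nearby loose things are unmoved. The job was handed in at about 13 s, and no verdict came back.

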